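# Shut the strip analyser and present the sample carrier to its reader window

### The job

First lower the analyser's open lid gently until it is fully closed. Then lift the sample carrier by its upright grip over the row of bottles and hold it level about 15 mm above the dark reader window in the lid, centred and with its long side along the window's, never touching the analyser with it. Finish while still holding it there, motionless, with the bottles and the mug undisturbed.

Things in the scene. Friction and masses are not known exactly. Their poses are not given: they have to be found in the camera images.
- analyser: White box-shaped desktop strip analyser, fixed to the bench: base 200 x 200 mm, 70 mm high, open on top, with a hinged flat lid. Origin: centre of its underside, on the bench. Its x axis points from the front panel (robot side) to the back, where the lid's hinge is; y along the hinge, z up. It stands to the left or to the right of the bottles.
- lid (a joint): Lid angle in rad: 0 is fully closed (lid level), it grows as the front edge swings up and back; starts between 0.7 and 1.15, stop at 1.4. The hinge is stiff: the lid stays where it is left and needs about 1 to 6 N pushed down near its front edge to close it.
- lid_hinge (a point): Middle of the hinge line at the back of the analyser, 100 mm behind its centre and 70 mm above the bench; the lid turns about the analyser's y axis through this point.
- lid_edge (a point): Middle of the lid's free front edge, on the lid's outer face. The lid is a flat plate 200 mm from hinge to front edge, 200 mm wide and 12 mm thick (its underside passes through the hinge line). Axes as the lid's: at joint 0 those of the analyser; x from front edge to hinge, z out of the outer (upper) face.
- window (a point): Centre of the reader window: a flush dark rectangle 114 mm long (its y, parallel to the hinge) by 48 mm wide (its x) in a grey border, in the middle of the lid's outer face, 100 mm from the hinge line. z out of the face. With the lid closed it lies 82 mm above the bench, straight above the analyser's origin.
- carrier: Loose white sample carrier, about 0.16 kg: plate 110 (along x) x 44 (y) x 12 mm with a central upright grip 26 (x) x 14 mm (y), top 77 mm above the underside; 38 mm either side of it along x a capped amber cup, 29 mm wide, top at 48 mm. Balanced; same when turned half round. Origin: centre of underside, z up. Across the bottles from the analyser. Pinch the grip near its top along y.
- rack: Low open aluminium tray 220 mm (x) x 70 mm (y) x 35 mm high, walls 4 mm, fixed, holding a row of three bottles along its x; it stands between the analyser and the carrier. Origin: centre of its underside.
- bottle0: Amber bottle 56 mm across, 135 mm high, in the tray on the robot's side; a bystander, to be left standing. Origin: centre of its underside.
- bottle1: White jar 58 mm across, 120 mm high, in the middle of the tray; a bystander, to be left standing. Origin: centre of its underside.
- bottle2: Amber bottle 56 mm across, 140 mm high, at the far end of the tray; its cap's top, the highest of the row, is 144 mm above the bench; a bystander, to be left standing. Origin: centre of its underside.
- mug: Blue plastic mug, 90 mm across, 100 mm high, on the bench beyond the tray; a bystander, to be left standing. Origin: centre of its underside.

How it is judged:
By the outcome, as a careful person would: the job done as asked, in the order asked, and still so for the second after the job is handed in, while the arm keeps its last pose, push and grip.
It also fails if it takes over 64 s, if anything falls off the work surface, if the arm or the gripper's body presses on something with over 40 N, if the wrist force passes 120 N, or if a joint passes its speed limit or range.

### The arm

A 6-joint arm with a two-finger parallel gripper is mounted at the origin on the work surface. World frame = base frame: x ahead of the robot, y to its left, z up, the work surface at z = 0. Lengths are in mm, angles in degrees, forces in N, time in s.
With the tool pointing down it reaches from about 300 to 850 mm from the base axis. Payload 4.2 kg.
Tool frame: the origin (TCP) lies midway between the tips of the shut fingers; the grasp point (between the pads) lies 19 mm behind it; z points along the fingers, y is the line along which they close (so a half turn about z gives the same grasp; the last joint's range is limited). The gripper opens to 91 mm and grips with 3 to 60 N. Pads are 32 mm wide; open, the fingers measure 118 mm over their backs; the gripper's body (76 mm by 178 mm) begins 60 mm behind the grasp point.
Start: joints at [-77.98, 18.312, 89.639, -0, 72.044, -1.146], TCP at [130.977, -559.9, 213.976] pointing down, gripper open.
Joint ranges: [-177.97, 177.97], [-48.28, 115.42], [12.27, 149.76], [-77.06, 257.06], [2.81, 150.46], [-146.56, 146.56]. Speed limits (degrees/s): [147.25, 147.25, 180, 180, 180, 180].

### API

Orientations are given as [roll, pitch, yaw] about the fixed x, y, z axes, in that order (R = Rz(yaw) Ry(pitch) Rx(roll)).
In Python, from workcell import env, vision, job_done gives the robot as it stands (env), with the cameras (vision) and the job as plain functions.
- The arm moves only by the tool run_rows, called as name(argument=value, ...), one argument or row to a line, values as JSON. Schema: {"type":"object","properties":{"steps":{"type":"array","items":{"type":"object","properties":{"dx":{"type":"number"},"dy":{"type":"number"},"dz":{"type":"number"},"ax":{"type":"number"},"ay":{"type":"number"},"az":{"type":"number"}},"additionalProperties":false},"minItems":1,"maxItems":8},"aperture":{"type":"number"},"force":{"type":"number"},"only":{"type":"string"},"quiet":{"type":"boolean"},"lines":{"type":"string"}},"required":["steps"],"additionalProperties":false}. steps is a list of rows, 1 to 8 of them, each an object with the fields dx, dy, dz (the shift in mm), ax, ay, az (a rotation vector in degrees); a field left out counts as zero; each row shifts and turns the commanded pose from where the row before left it, along the tool's axes as they then stand; what a row does not reach is not made up. A row lasts 1/10 s, in which the tool goes at most 50 mm and 8.59 degrees, less where a joint would pass 70% of its speed; a pose out of reach is approached as far as the arm can. aperture is the finger opening in mm, set as the call begins (left out keeps the last). The fingers move at their own pace and stop on an object; force is the grip in N (left out, the last holds). Time passes only in rows, so rows that do not move let the fingers close. The tool returns the time, the measured TCP pose, the force, the opening and the grip force at its end. only (a regular expression) keeps the lines of the reply that match it, lines (a string "A,B") keeps lines A to B, and quiet returns only ok. Input that does not fit is refused with a message, and nothing moves.
- env.state(): the state, without advancing time (a new reading comes with each control period).
- vision.grab_frame(name): name is "scene" or "side" or "wrist"; returns the picture (384x512x3 uint8, blue, green, red); there is no depth.
- vision.camera_model(name): a dict with "fx", "fy", "cx", "cy" (pixels), "T" (4x4, takes a point from camera to world coordinates). Camera axes: x right, y up, looking along -z (the intrinsics and any distortion apply to the point x, -y, -z); pixel columns grow to the right and rows downward; lengths in mm; the calibration is good to about 2 mm. A picture is of the moment at which its call begins: read the wrist's pose just before it. camera_model takes no time and is no camera call; for the wrist camera it gives the pose at the moment of the call.
- job_done(): hands the job in; it is judged then, once.
The state is a dict: "time_s": time; "qpos": joint angles; "qvel": joint speeds; "effort": joint torques, N m; "ee_pos": TCP position; "ee_rot": TCP orientation; "force": force on the tool from outside, world axes, zero at the start; "torque": the same for the moment, N m; "gripper_width": finger opening in mm; "gripper_force": force on a finger pad.
Only numpy, scipy, OpenCV 4.12 (cv2) and the standard library are available. Lean on these libraries where they do the work, as an engineer would, in place of code of your own. Each camera call takes 0.05 s, during which the arm holds its last target. There are 200 camera calls.

## Working session

There is one attempt and no reset: what is moved stays moved. The work goes in short steps, Python scripts to look and compute and a tool call to move; the robot and the scene stay as the last step left them, time stands still between calls to the robot, and variables do not carry over. Pictures are saved under pics/ and viewed, at most 10 in all, crops included, and the job is handed in when it is done.

```bash
ls; mkdir -p pics; python3 - <<'E'
from workcell import env, vision, job_done
import cv2,numpy as np
for n in("scene","side"):
    f=vision.grab_frame(n);cv2.imwrite(f"pics/{n}0.png",f)
    m=vision.camera_model(n);print(n,{k:(np.round(v,3).tolist()) for k,v in m.items() if not isinstance(v,str)})
s=env.state();print(s["time_s"],s["ee_pos"],s["ee_rot"])
E
```

```text
pics
workcell.py
scene {'fx': 361.813, 'fy': 361.813, 'cx': 261.758, 'cy': 187.05, 'T': [[-0.285, -0.668, 0.687, 1203.69], [0.959, -0.204, 0.199, 156.345], [0.007, 0.716, 0.699, 670.992], [0.0, 0.0, 0.0, 1.0]]}
side {'fx': 409.392, 'fy': 409.392, 'cx': 258.493, 'cy': 194.358, 'T': [[-0.874, 0.294, -0.386, 278.379], [-0.486, -0.524, 0.7, 590.046], [0.003, 0.8, 0.601, 613.214], [0.0, 0.0, 0.0, 1.0]]}
0.1 [ 130.93158975 -559.45959093  213.21506317] [-1.79912692e+02 -4.41809046e-03  1.31684922e+01]
```

View pics/scene0.png

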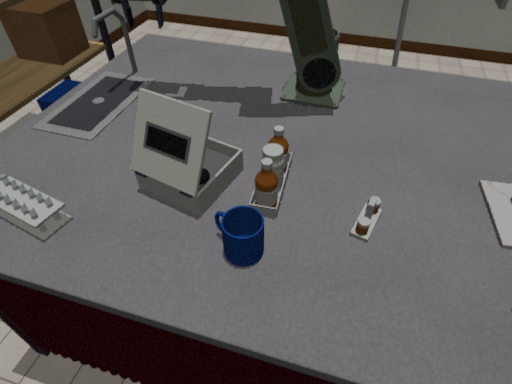

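View pics/side0.png

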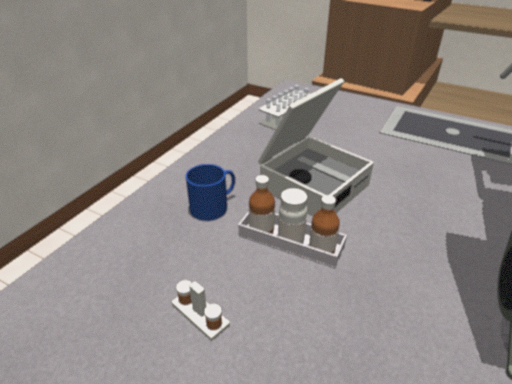

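The scene view shows the analyser at about (185,150) with its lid open, the bottles at (270,180), the mug at (243,235) and the carrier at (367,217). The side view shows the carrier at (200,308) and the analyser at (315,150). I'll enlarge both for pixel readings.

```bash
python3 - <<'E'
import cv2,numpy as np
a=cv2.imread("pics/scene0.png");b=cv2.imread("pics/side0.png")
def c(i,x,y,w,h,W,H): return cv2.resize(i[y:y+h,x:x+w],(W,H),interpolation=cv2.INTER_CUBIC)
m=np.vstack([np.hstack([c(a,125,85,133,100,400,300)[:, :],c(b,255,75,133,100,400,300)]),
np.hstack([c(a,340,190,66,50,400,300),c(b,165,275,80,60,400,300)])])
m[:3*0+300,:400]=c(a,125,85,133,133*3//4,400,300)
cv2.imwrite("pics/mos.png",m)
E
```

```text
(no output)
```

View pics/mos.png

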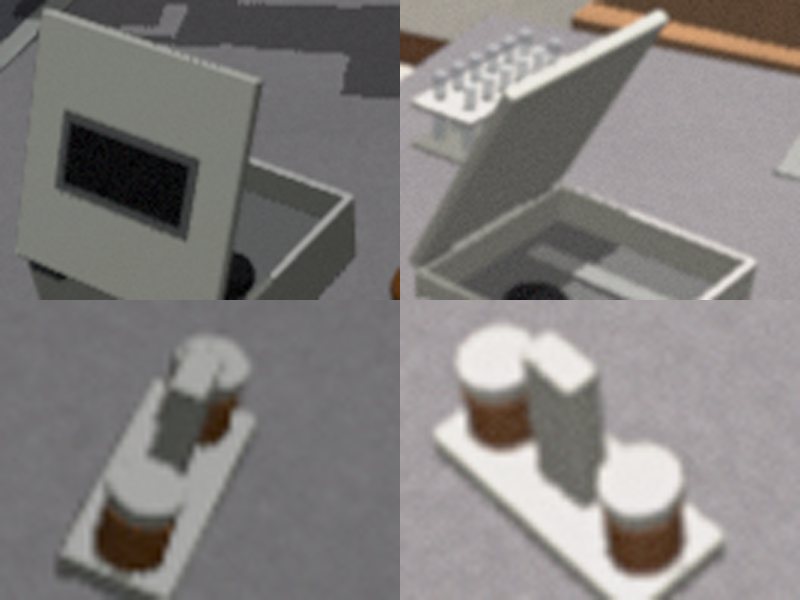

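The enlargements give clear pixels for the lid corners, window, rim corners, carrier plate corners and grip top. I'll cast these rays.

```bash
cat > h.py <<'E'
from workcell import env, vision, job_done
import numpy as np
def ray(n,p,m=None):
    m=m or vision.camera_model(n);T=np.array(m["T"])
    d=T[:3,:3]@np.array([(p[0]-m["cx"])/m["fx"],-(p[1]-m["cy"])/m["fy"],-1]);return T[:3,3],d/np.linalg.norm(d)
def plane(n,p,z,m=None):
    o,d=ray(n,p,m);return o+d*(z-o[2])/d[2]
def tri(*a):
    A=0;b=0;R=[ray(*x) for x in a]
    for o,d in R:
        P=np.eye(3)-np.outer(d,d);A=A+P;b=b+P@o
    x=np.linalg.solve(A,b);return x,[float(np.linalg.norm(np.cross(x-o,d))) for o,d in R]
E
python3 - <<'E'
from h import *
np.set_printoptions(precision=1,suppress=True)
S=lambda x,y:(125+x/3.0075,85+y/3.0075)
D=lambda x,y:(255+(x-400)/3.0075,75+y/3.0075)
print("lid -y",tri(("scene",S(43,12)),("side",D(668,14))))
print("lid +y",tri(("scene",S(262,80)),("side",D(510,97))))
print("front+y",plane("scene",S(353,197),70))
print("front-y",plane("side",D(752,262),70))
print("back-y in",plane("side",D(558,187),70))
print("back+y",plane("side",D(415,265),70))
C=lambda x,y:(340+x/6.06,190+(y-300)/6)
E=lambda x,y:(165+(x-400)/5,275+(y-300)/5)
for p in[(62,553),(254,418),(155,382),(162,590)]:print("cs",plane("scene",C(*p),12))
for p in[(433,433),(722,533)]:print("cd",plane("side",E(*p),12))
print("grip",plane("scene",C(195,370),77),plane("side",E(563,364),77),tri(("scene",C(195,370)),("side",E(563,364))))
for n,p,z in[("scene",(278.5,130),139),("scene",(273,150),120),("scene",(267,163),144),("side",(262,182),144),("side",(294,198),120),("side",(328,202),139)]:print(n,plane(n,p,z))
w=[ray("scene",S(*p)) for p in[(62,112),(198,160),(187,240),(57,188)]]
E
```

```text
lid -y (array([ 556.2, -329.3,  247.4]), [1.4435128177137824, 1.4435128177136434])
lid +y (array([ 598.9, -130.2,  248.7]), [0.2667330586557048, 0.26673305865568625])
front+y [ 494.3 -103.6   70. ]
front-y [ 447.6 -296.6   70. ]
back-y in [ 637.4 -334.5   70. ]
back+y [ 686.9 -156.8   70. ]
cs [638.9 207.3  12. ]
cs [545.4 273.8  12. ]
cs [536.6 233.5  12. ]
cs [646.  245.5  12. ]
cd [645.5 249.1  12. ]
cd [531.3 234.2  12. ]
grip [591.7 239.7  77. ] [586.  242.2  77. ] (array([588. , 240.1,  73.5]), [0.12117224036245743, 0.12117224036248286])
scene [471.3 -13.4 139. ]
scene [529.6 -11.2 120. ]
scene [607.8  -4.5 144. ]
side [594.1   3.9 144. ]
side [528.5  -8.8 120. ]
side [457.7  -5.8 139. ]
```

run_rows(
  steps=[
    {"dz":-45},
    {"dz":-45},
    {"dx":40.9, "dy":-16.5},
    {"dx":40.9, "dy":-16.5},
    {"dx":40.9, "dy":-16.5},
    {"dx":40.9, "dy":-16.5},
    {"dx":40.9, "dy":-16.5},
    {"dx":40.9, "dy":-16.5},
  ],
  aperture=0,
  force=20,
)

```text
time_s: 0.9
ee_pos: [348.5, -406.2, 303.6]
ee_rot: [-180.0, 0.0, 13.2]
force: [0.3, 0.5, -0.8]
gripper_width: 29.9
gripper_force: 0.0
```

run_rows(
  steps=[
    {"dx":40.9, "dy":-16.5},
    {"dx":40.9, "dy":-16.5},
    {"dx":40.9, "dy":-16.5},
    {"dx":40.9, "dy":-16.5},
    {"dx":40.9, "dy":-16.5},
    {"dx":40.9, "dy":-16.5},
    {"dx":40.9, "dy":-16.5},
    {},
  ],
)

```text
time_s: 1.7
ee_pos: [603.4, -226.2, 302.0]
ee_rot: [-179.9, -0.0, 13.5]
force: [-1.3, -0.3, -0.0]
gripper_width: 0.4
gripper_force: 0.0
```

run_rows(
  steps=[
    {"az":-8},
    {"az":-8},
    {"az":-8},
    {"az":-8},
    {"az":-8},
    {"az":-8},
    {"az":-8},
    {"az":-8},
  ],
)

```text
time_s: 2.5
ee_pos: [599.0, -230.4, 303.5]
ee_rot: [-179.9, 0.0, 77.5]
force: [-0.1, 0.4, -0.6]
gripper_width: 0.3
gripper_force: 0.0
```

run_rows(
  steps=[
    {"dz":20},
    {"dz":15},
    {"dz":10},
    {},
  ],
)

```text
time_s: 2.9
ee_pos: [598.7, -230.0, 257.1]
ee_rot: [-179.8, -0.0, 77.1]
force: [0.5, 0.0, 1.1]
gripper_width: 0.7
gripper_force: 0.0
```

run_rows(
  steps=[
    {"dz":5},
    {"dz":5},
    {},
  ],
)

```text
time_s: 3.2
ee_pos: [599.7, -229.9, 248.6]
ee_rot: [-180.0, 0.0, 77.2]
force: [-0.2, 0.3, -0.1]
gripper_width: 0.5
gripper_force: 0.0
```

```bash
python3 - <<'E'
from workcell import env, vision, job_done
import cv2
cv2.imwrite("pics/s1.png",cv2.resize(vision.grab_frame("side")[40:240,200:470],(800,592)))
E
```

```text
(no output)
```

View pics/s1.png

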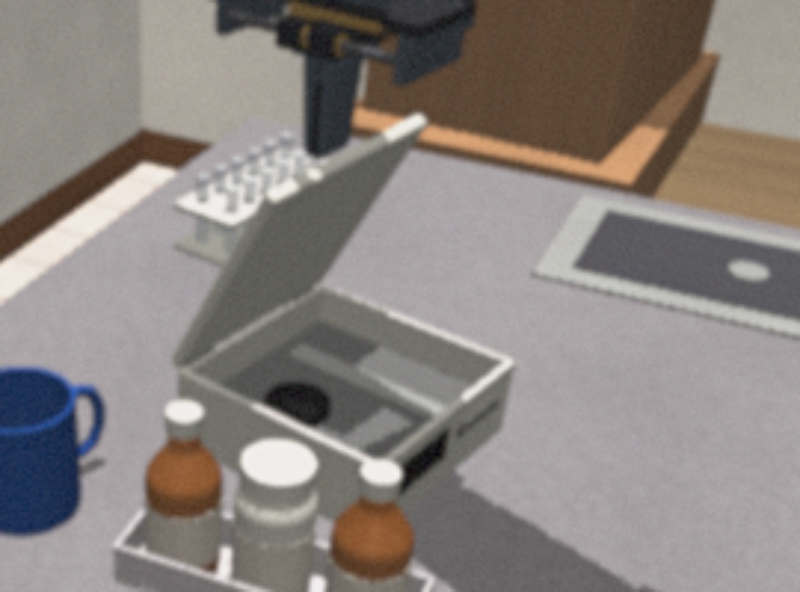

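The fingers (tip at crop 320,150) are just behind the lid's free edge, as planned. Next I approach until they touch.

run_rows(
  steps=[
    {"dz":5},
    {"dz":5},
    {"dy":-2, "dz":1},
    {},
  ],
)

```text
time_s: 3.65
ee_pos: [597.6, -229.4, 237.7]
ee_rot: [-180.0, 0.0, 77.2]
force: [-0.7, -0.0, -0.3]
gripper_width: 0.5
gripper_force: 0.0
```

run_rows(
  steps=[
    {"dy":-4, "dz":2},
    {"dy":-4, "dz":2},
    {"dy":-4, "dz":2},
    {},
  ],
)

```text
time_s: 4.05
ee_pos: [585.2, -226.6, 231.8]
ee_rot: [-179.9, 0.0, 77.2]
force: [-0.7, -0.3, -0.8]
gripper_width: 0.6
gripper_force: 0.0
```

run_rows(
  steps=[
    {"dy":-4, "dz":2},
    {"dy":-4, "dz":2},
    {"dy":-4, "dz":2},
    {},
  ],
)

```text
time_s: 4.45
ee_pos: [573.4, -223.9, 225.6]
ee_rot: [-179.9, -0.0, 77.2]
force: [-0.5, -0.6, -0.9]
gripper_width: 0.0
gripper_force: 0.0
```

run_rows(
  steps=[
    {"dy":-6, "dz":5.5},
    {"dy":-6, "dz":5.5},
    {"dy":-6, "dz":5.5},
    {"dy":-6, "dz":5.5},
    {"dy":-5, "dz":6},
    {"dy":-5, "dz":6},
    {"dy":-5, "dz":6},
    {"dy":-5, "dz":6},
  ],
)

```text
time_s: 5.25
ee_pos: [531.1, -214.3, 179.4]
ee_rot: [-180.0, 0.0, 77.2]
force: [0.7, -0.8, 1.0]
gripper_width: 0.6
gripper_force: 0.6
```

```bash
python3 - <<'E'
from workcell import env, vision, job_done
import cv2
cv2.imwrite("pics/s2.png",cv2.resize(vision.grab_frame("side")[40:240,200:470],(800,592)))
E
```

```text
(no output)
```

View pics/s2.png

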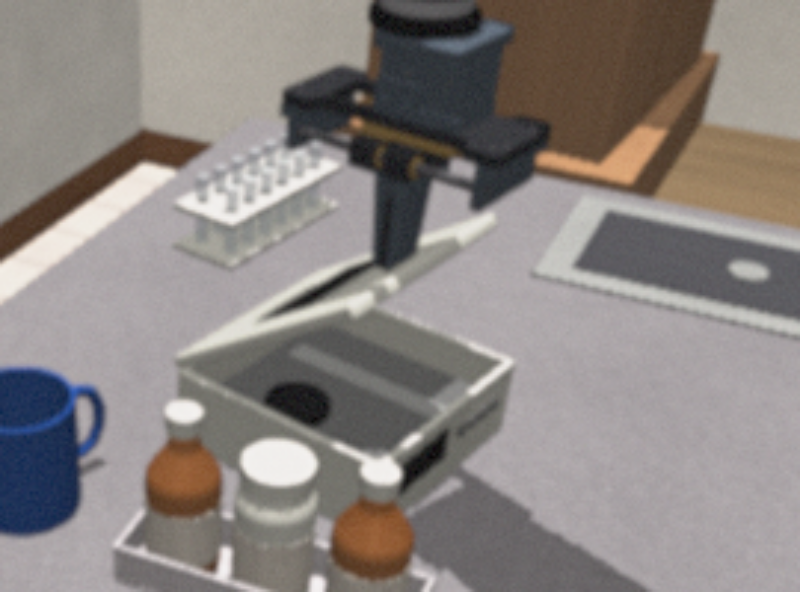

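The lid has followed to roughly 32°, with the fingertips (crop 395,265) close behind its front edge. I continue along the arc.

run_rows(
  steps=[
    {"dy":-3.5, "dz":7},
    {"dy":-3.5, "dz":7},
    {"dy":-3.5, "dz":7},
    {"dy":-3.5, "dz":7},
    {"dy":-2.5, "dz":7},
    {"dy":-2.5, "dz":7},
    {"dy":-2, "dz":7},
    {"dy":-2, "dz":6},
  ],
)

```text
time_s: 6.1
ee_pos: [508.8, -209.2, 124.2]
ee_rot: [-180.0, 0.0, 77.2]
force: [-0.0, 0.1, 1.5]
gripper_width: 0.5
gripper_force: 0.5
```

run_rows(
  steps=[
    {"dy":-1, "dz":6},
    {"dy":-1, "dz":5},
    {"dy":-1, "dz":4},
    {"dz":4},
    {"dz":4},
    {"dz":3},
    {},
  ],
)

```text
time_s: 6.8
ee_pos: [506.3, -208.6, 98.5]
ee_rot: [-180.0, 0.0, 77.2]
force: [0.0, 0.4, -0.1]
gripper_width: 0.3
gripper_force: 0.0
```

run_rows(
  steps=[
    {"dz":2},
    {"dz":2},
    {"dz":2},
    {},
  ],
)

```text
time_s: 7.2
ee_pos: [506.2, -208.6, 92.7]
ee_rot: [-180.0, 0.0, 77.2]
force: [0.3, 0.7, 0.0]
gripper_width: 0.7
gripper_force: 0.0
```

run_rows(
  steps=[
    {"dz":2},
    {"dz":2},
    {"dz":2},
    {},
  ],
)

```text
time_s: 7.6
ee_pos: [506.2, -208.6, 86.6]
ee_rot: [-180.0, 0.0, 77.2]
force: [0.5, -1.1, -0.3]
gripper_width: 0.4
gripper_force: 0.0
```

run_rows(
  steps=[
    {"dz":1},
    {"dz":1},
    {"dz":1},
    {},
  ],
)

```text
time_s: 8.0
ee_pos: [506.3, -208.6, 83.8]
ee_rot: [180.0, 0.0, 77.2]
force: [0.4, 0.1, -0.3]
gripper_width: 0.7
gripper_force: 0.0
```

run_rows(
  steps=[
    {"dz":1},
    {"dz":1},
    {},
  ],
)

```text
time_s: 8.3
ee_pos: [506.3, -208.6, 82.3]
ee_rot: [180.0, 0.0, 77.2]
force: [-1.0, -0.6, 3.2]
gripper_width: 0.4
gripper_force: 1.7
```

run_rows(
  steps=[
    {"dz":1},
    {},
  ],
)

```text
time_s: 8.5
ee_pos: [506.3, -208.6, 82.2]
ee_rot: [180.0, 0.0, 77.2]
force: [-3.2, 1.3, 9.4]
gripper_width: 0.8
gripper_force: 4.8
```

run_rows(
  steps=[
    {"dz":1},
    {},
  ],
)

```text
time_s: 8.7
ee_pos: [506.3, -208.6, 82.2]
ee_rot: [179.9, 0.0, 77.2]
force: [-5.6, 1.9, 15.7]
gripper_width: 0.5
gripper_force: 7.7
```

The lid hits a firm stop at 82.2 mm, so it is closed. I back off and look at the window.

run_rows(
  steps=[
    {"dz":-10},
    {"dy":8, "dz":-40},
    {"dy":8, "dz":-45},
    {"dy":8, "dz":-45},
    {"dy":8, "dz":-45},
    {"dy":8, "dz":-30},
    {},
    {},
  ],
  aperture=60,
)

```text
time_s: 9.5
ee_pos: [545.2, -217.5, 294.8]
ee_rot: [180.0, 0.0, 77.2]
force: [-0.7, 0.6, -0.7]
gripper_width: 59.6
gripper_force: 0.0
```

```bash
python3 - <<'E'
from workcell import env, vision, job_done
import cv2,numpy as np
np.set_printoptions(precision=1,suppress=True)
m=vision.camera_model("wrist");f=vision.grab_frame("wrist");g=vision.grab_frame("scene")
np.save("w1.npy",m,allow_pickle=True);cv2.imwrite("pics/w1raw.png",f);cv2.imwrite("pics/sc1raw.png",g)
print(np.array(m["T"]))
cv2.imwrite("pics/w1.png",np.hstack([cv2.resize(f,(400,300)),cv2.resize(g[85:235,110:310],(400,300))]))
E
```

```text
[[   1.     0.2    0.1  562.3]
 [  -0.2    0.9    0.3 -142.8]
 [  -0.    -0.3    1.   464.4]
 [   0.     0.     0.     1. ]]
```

View pics/w1.png

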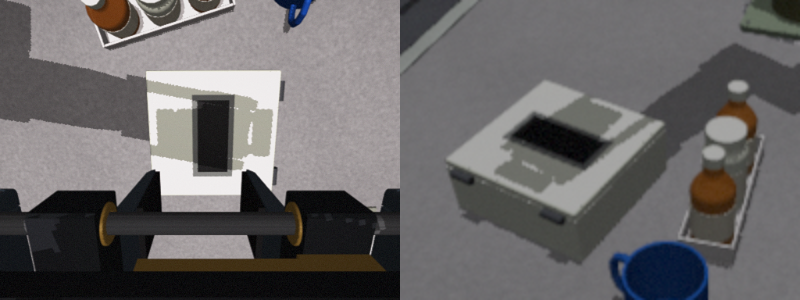

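The lid is flush. In the wrist view the window is at about (213,135) of the half image, and in the scene crop it is at (560,138). I'll measure it in both views.

```bash
python3 - <<'E'
from h import *
import cv2
np.set_printoptions(precision=1,suppress=True)
m=np.load("w1.npy",allow_pickle=True).item()
for n,fn,(x0,y0,x1,y1),mm in(("wrist","w1raw",(235,105,315,240),m),("scene","sc1raw",(150,130,230,185),None)):
    g=cv2.cvtColor(cv2.imread(f"pics/{fn}.png"),cv2.COLOR_BGR2GRAY)[y0:y1,x0:x1]
    for t in(45,):
        cs,_=cv2.findContours((g<t).astype(np.uint8),cv2.RETR_EXTERNAL,cv2.CHAIN_APPROX_NONE)
        c=max(cs,key=cv2.contourArea).reshape(-1,2)+[x0,y0]
        P=np.array([plane(n,p,82,mm)[:2] for p in c.astype(float)],np.float32)
        (cx,cy),(w,h),a=cv2.minAreaRect(P);b=cv2.boxPoints(((cx,cy),(w,h),a))
        e=max([b[1]-b[0],b[2]-b[1]],key=np.linalg.norm)
        print(n,t,cx,cy,w,h,"long dir",np.degrees(np.arctan2(e[1],e[0]))%180)
E
```

```text
wrist 45 563.1685791015625 -224.54592895507812 112.9802474975586 47.26929473876953 long dir 77.12626
scene 45 563.0284423828125 -224.91159057617188 113.54475402832031 51.318111419677734 long dir 77.35195
```

run_rows(
  steps=[
    {"dx":41, "dy":-5.4},
    {"dx":41, "dy":-5.4},
    {"dx":41, "dy":-5.4},
    {"dx":41, "dy":-5.4},
    {"dx":41, "dy":-5.4},
    {"dx":41, "dy":-5.4},
    {"dx":41, "dy":-5.4},
    {"dx":41, "dy":-5.4},
  ],
)

```text
time_s: 10.4
ee_pos: [574.9, 113.4, 293.0]
ee_rot: [-179.8, 0.1, 77.2]
force: [0.3, -0.8, 0.0]
gripper_width: 60.1
gripper_force: 0.0
```

run_rows(
  steps=[
    {"dx":41, "dy":-5.4},
    {"dx":41, "dy":-5.4},
    {"dx":41, "dy":-5.4},
    {"az":-8},
    {"az":-8},
    {"az":-8},
    {"az":-8},
    {"az":-8},
  ],
)

```text
time_s: 11.2
ee_pos: [586.6, 235.2, 292.7]
ee_rot: [-179.8, -0.0, 117.5]
force: [-0.6, 0.1, 0.1]
gripper_width: 60.1
gripper_force: 0.0
```

run_rows(
  steps=[
    {"az":-8},
    {"az":-8},
    {"az":-8},
    {"az":-8},
    {"az":-8},
    {"az":-8},
    {},
    {},
  ],
)

```text
time_s: 12.0
ee_pos: [587.0, 235.2, 293.6]
ee_rot: [-179.9, -0.1, 165.0]
force: [0.7, 0.8, 0.6]
gripper_width: 60.1
gripper_force: 0.0
```

```bash
python3 - <<'E'
from workcell import env, vision, job_done
import cv2,numpy as np
m=vision.camera_model("wrist");f=vision.grab_frame("wrist")
np.save("w2.npy",m,allow_pickle=True);cv2.imwrite("pics/w2raw.png",f)
E
```

```text
(no output)
```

View pics/w2raw.png

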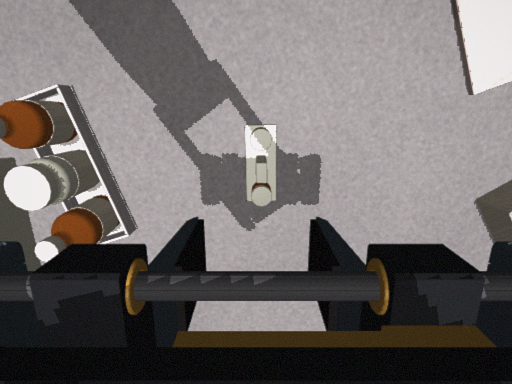

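The carrier is at rows 125–203, columns 246–276, and nearly upright in the wrist image. I'll measure its plate.

```bash
python3 - <<'E'
from h import *
import cv2
np.set_printoptions(precision=1,suppress=True)
m=np.load("w2.npy",allow_pickle=True).item()
f=cv2.imread("pics/w2raw.png")[110:220,230:295]
g=cv2.cvtColor(f,cv2.COLOR_BGR2GRAY)
for y in(22,38,52,70,85):print(g[y,5:60:2])
b,_,r=[c.astype(int) for c in cv2.split(cv2.GaussianBlur(f,(3,3),0))]
M=((r-b>8)|(g>175)).astype(np.uint8)
M=cv2.morphologyEx(cv2.morphologyEx(M,cv2.MORPH_CLOSE,np.ones((5,5))),cv2.MORPH_OPEN,np.ones((5,5)))
cs,_=cv2.findContours(M,cv2.RETR_EXTERNAL,cv2.CHAIN_APPROX_NONE)
c=max(cs,key=cv2.contourArea).reshape(-1,2)+[230,110]
print(c.min(0),c.max(0))
P=np.array([plane("wrist",p,12,m)[:2] for p in c.astype(float)],np.float32)
(cx,cy),(w,h),a=cv2.minAreaRect(P);B=cv2.boxPoints(((cx,cy),(w,h),a))
e=max([B[1]-B[0],B[2]-B[1]],key=np.linalg.norm)
print(cx,cy,w,h,np.degrees(np.arctan2(e[1],e[0]))%180)
# grip top in crop
cv2.imwrite("pics/w2c.png",cv2.resize(f,(455,600)[:2] if 0 else (354,600),interpolation=cv2.INTER_CUBIC))
E
```

```text
[177 169 168 174 175 231 241 243 220 165 185 185 187 183 185 186 183 193
 241 242 239 158 163 167 170 170 174 167]
[157 166 171 171 174 190 243 241 242 238 233 242 241 243 239 181 144 183
 184 180 166  90 154 167 167 179 184 177]
[ 89  97 103  94  93  88 179 182 180 180 155  91  84  88  95  86 172 183
 181 185 165  90  91  88  87  90  93  88]
[ 96  97 100 100 100 101 180 183 182 182 180 173 181 176 178 180 145 179
 179 175 169  88  92  93  93  93  97  99]
[ 88  89  91  96  95  94 167 178 147 180 185 180 182 178 181 176 178 176
 146 174 163  86  95  97  94  98  97  99]
[240 124] [279 205]
590.707275390625 237.65884399414062 54.7258415222168 117.1141586303711 164.14584
```

View pics/w2c.png

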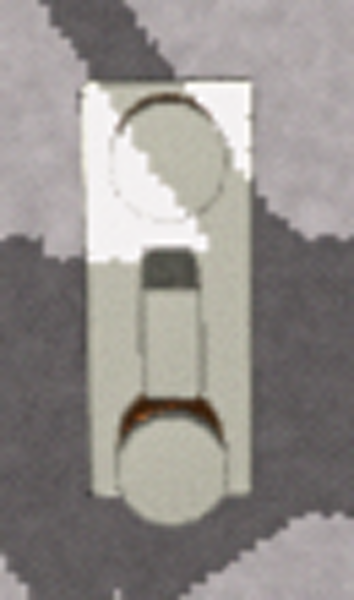

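The plate corners read clearly in the crop: (82,80), (251,82), (93,495) and (249,495). The grip top spans (143–203, 290–398).

```bash
python3 - <<'E'
from h import *
np.set_printoptions(precision=1,suppress=True)
m=np.load("w2.npy",allow_pickle=True).item()
F=lambda x,y:(230+x/5.446-.4,110+y/5.4545-.4)
p=[plane("wrist",F(*q),12,m)[:2] for q in[(82,80),(251,82),(249,495),(93,495)]]
print(np.array(p),np.mean(p,0));e=(p[0]+p[1]-p[2]-p[3])/2
print("len",np.linalg.norm(e),"wid",np.linalg.norm(p[0]-p[1]),np.linalg.norm(p[2]-p[3]),"yaw",np.degrees(np.arctan2(e[1],e[0])))
t=[plane("wrist",F(*q),77,m)[:2] for q in[(143,290),(203,290),(203,398),(143,398)]]
print("grip",np.mean(t,0),np.linalg.norm(t[0]-t[3]),np.linalg.norm(t[0]-t[1]))
g=t[0]+t[1]-t[2]-t[3];print(np.degrees(np.arctan2(g[1],g[0])))
s=env.state();P=s["ee_pos"];y=np.radians(s["ee_rot"][2]);d=np.mean(t,0)-P[:2];print(P,s["ee_rot"],"tool dx dy",d@[np.cos(y),np.sin(y)],d@[np.sin(y),-np.cos(y)])
E
```

```text
[[529.6 233.3]
 [541.2 274.5]
 [646.5 247.4]
 [635.6 206.7]] [588.2 240.5]
len 109.02830735175455 wid 42.81448417540737 42.158951931853245 yaw 165.76033134634295
grip [588.6 240.5] 24.75147004949711 13.435094216620223
165.1807831738806
[587.1 235.3 293.9] [-179.9   -0.1  165. ] tool dx dy -0.001070402967842168 5.466907373175884
```

run_rows(
  steps=[
    {"dy":5.4, "az":-0.6},
    {"dz":40},
    {"dz":40},
    {"dz":40},
    {"dz":35},
    {"dz":30},
    {"dz":20},
    {},
  ],
  aperture=50,
)

```text
time_s: 12.85
ee_pos: [586.8, 240.2, 86.5]
ee_rot: [-179.8, -0.3, 165.7]
force: [-0.4, -0.5, -0.1]
gripper_width: 49.8
gripper_force: 0.0
```

run_rows(
  steps=[
    {"dz":20},
    {"dz":14},
    {"dz":9},
    {},
  ],
)

```text
time_s: 13.25
ee_pos: [588.3, 240.5, 46.0]
ee_rot: [-179.9, -0.1, 165.8]
force: [-1.1, -1.0, 0.3]
gripper_width: 49.6
gripper_force: 0.0
```

run_rows(
  steps=[
    {},
    {},
    {},
    {},
    {},
    {},
  ],
  aperture=0,
  force=25,
)

```text
time_s: 13.85
ee_pos: [588.9, 240.6, 47.1]
ee_rot: [-180.0, 0.0, 165.8]
force: [-0.3, -0.8, 1.9]
gripper_width: 13.9
gripper_force: 25.0
```

run_rows(
  steps=[
    {"dz":-5},
    {"dz":-10},
    {"dz":-20},
    {"dz":-30},
    {"dz":-40},
    {"dz":-40},
    {"dz":-35},
    {},
  ],
)

```text
time_s: 14.65
ee_pos: [591.5, 241.7, 234.1]
ee_rot: [179.6, 0.6, 165.8]
force: [0.7, -0.5, -0.9]
gripper_width: 14.0
gripper_force: 25.0
```

run_rows(
  steps=[
    {"az":3},
    {"az":6},
    {"az":7},
    {"az":7},
    {"az":7},
    {"az":7},
    {"az":7},
    {"az":7},
  ],
)

```text
time_s: 15.45
ee_pos: [588.4, 240.5, 226.2]
ee_rot: [-179.9, -0.0, 114.5]
force: [-0.4, 0.4, -0.7]
gripper_width: 13.7
gripper_force: 25.0
```

run_rows(
  steps=[
    {"az":7},
    {"az":7},
    {"az":7},
    {"az":7},
    {"az":6},
    {"az":3.6},
    {},
    {},
  ],
)

```text
time_s: 16.25
ee_pos: [588.6, 240.5, 226.5]
ee_rot: [-180.0, 0.0, 77.2]
force: [-0.5, -0.1, -1.4]
gripper_width: 14.1
gripper_force: 25.0
```

run_rows(
  steps=[
    {"dx":-10},
    {"dx":-20, "dy":3},
    {"dx":-30, "dy":5},
    {"dx":-33, "dy":6},
    {"dx":-33, "dy":6},
    {"dx":-33, "dy":6},
    {"dx":-33, "dy":6},
    {"dx":-33, "dy":6},
  ],
)

```text
time_s: 17.05
ee_pos: [574.9, 9.9, 227.1]
ee_rot: [180.0, 0.0, 77.1]
force: [1.2, 0.3, -0.7]
gripper_width: 13.9
gripper_force: 25.0
```

run_rows(
  steps=[
    {"dx":-33, "dy":6},
    {"dx":-33, "dy":6},
    {"dx":-33, "dy":6},
    {"dx":-33, "dy":6},
    {"dx":-33, "dy":6},
    {"dx":-30, "dy":5.4},
    {"dx":-20, "dy":3},
    {},
  ],
)

```text
time_s: 17.85
ee_pos: [564.1, -209.1, 226.9]
ee_rot: [-180.0, 0.1, 76.9]
force: [-1.2, 0.2, -0.5]
gripper_width: 14.0
gripper_force: 25.0
```

run_rows(
  steps=[
    {"dx":-10, "dy":2},
    {"dx":-9, "dy":2},
    {},
    {},
  ],
)

```text
time_s: 18.25
ee_pos: [565.3, -224.5, 226.9]
ee_rot: [-180.0, -0.0, 77.2]
force: [-0.4, 1.4, -1.8]
gripper_width: 13.8
gripper_force: 25.0
```

run_rows(
  steps=[
    {"dx":-0.7, "dy":-2.1, "dz":10},
    {"dz":20},
    {"dz":20},
    {"dz":10},
    {"dz":7},
    {"dz":4},
    {},
    {},
  ],
)

```text
time_s: 19.05
ee_pos: [563.6, -225.1, 156.6]
ee_rot: [179.9, 0.0, 77.2]
force: [-0.5, -0.5, -1.5]
gripper_width: 13.9
gripper_force: 25.0
```

```bash
python3 - <<'E'
from workcell import env, vision, job_done
import cv2,numpy as np
m=vision.camera_model("wrist");np.save("w3.npy",m,allow_pickle=True)
f=vision.grab_frame("wrist");g=vision.grab_frame("scene");s=vision.grab_frame("side")
for n,i in zip("wgs",(f,g,s)):cv2.imwrite(f"pics/e_{n}.png",i)
c=lambda i,x,y,w,h,W,H:cv2.resize(i[y:y+h,x:x+w],(W,H),interpolation=cv2.INTER_CUBIC)
cv2.imwrite("pics/e.png",np.vstack([np.hstack([c(g,120,70,133,100,400,300),c(s,255,85,133,100,400,300)]),np.hstack([c(f,180,80,160,120,400,300),c(f,0,0,512,384,400,300)])]))
E
```

```text
(no output)
```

View pics/e.png

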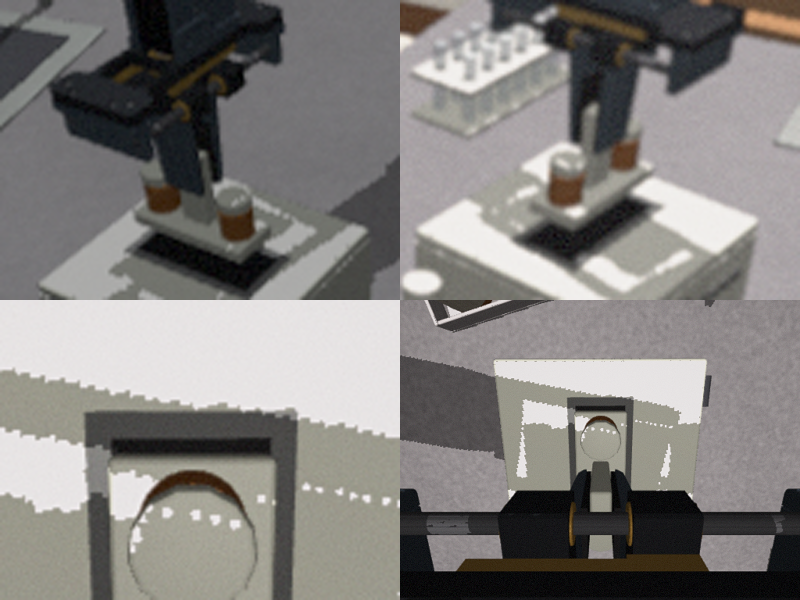

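The carrier hangs level over the window. In the wrist crop its far plate corners are (109,460) and (275,457), and the dark window edge spans (111–271, 438). I'll check the offset numerically.

```bash
python3 - <<'E'
from h import *
np.set_printoptions(precision=1,suppress=True)
m=np.load("w3.npy",allow_pickle=True).item()
F=lambda x,y:(180+x/2.5-.3,80+(y-300)/2.5-.3)
a=np.radians(77.2);L=np.array([np.cos(a),np.sin(a)]);N=np.array([np.sin(a),-np.cos(a)])
tcp=np.array([563.6,-225.1])
for n,p,z in[("win",(111,438),82),("win",(271,438),82),("bord",(85,412),82),("bord",(297,410),82),("plate",(109,460),122),("plate",(275,456),122)]:
    q=plane("wrist",F(*p),z,m)[:2];print(n,q,"long",(q-tcp)@L,"lat",(q-tcp)@N)
# height: corners in scene + side (plate top)
S=lambda x,y:(120+x/3.0075,70+y/3.0075);D=lambda x,y:(255+(x-400)/3.0075,85+y/3.0075)
for s in(S(271,240),S(245,255),S(135,210)):
    q=plane("scene",s,122)[:2];print("scene",(q-tcp)@L,(q-tcp)@N)
for s in(D(653,170),D(533,203),D(573,222)):
    q=plane("side",s,122)[:2];print("side",(q-tcp)@L,(q-tcp)@N)
E
```

```text
win [ 552.4 -164.3] long 56.83232669291778 lat -24.391281638226143
win [ 599.4 -175. ] long 56.76450394155818 lat 23.807909044707625
bord [ 546.7 -155.1] long 64.48644683607027 lat -31.932718157034184
bord [ 608.6 -168.7] long 64.98203990293713 lat 31.36001517361632
plate [ 555.1 -167.2] long 54.5833207623777 lat -21.082313750349012
plate [ 596.4 -175.6] long 55.52849977372647 lat 21.018334768849176
scene 69.4557188268582 -3.0543523099368204
scene 62.605803994233334 22.832309443536744
scene -51.537706118956486 20.34294441818508
side -45.52071584484823 -26.35236413299598
side 60.0110541348135 14.072361342877878
side 61.79622823552722 -24.977697720998925
```

The carrier is centred over the window to within 0.5 mm, and its width and length agree with the given sizes. I lower the last 13 mm gently.

run_rows(
  steps=[
    {"dy":-0.4, "dz":3},
    {"dz":4},
    {"dz":4},
    {"dz":2},
    {},
    {},
    {},
    {},
  ],
)

```text
time_s: 20.0
ee_pos: [562.9, -224.9, 143.1]
ee_rot: [180.0, 0.0, 77.2]
force: [0.6, 0.6, -1.5]
gripper_width: 13.7
gripper_force: 25.0
```

run_rows(
  steps=[
    {},
    {},
    {},
    {},
  ],
)

```text
time_s: 20.4
ee_pos: [562.7, -224.9, 143.0]
ee_rot: [180.0, 0.0, 77.2]
force: [0.1, 0.6, -1.3]
gripper_width: 14.2
gripper_force: 25.0
```

```bash
python3 - <<'E'
from workcell import env, vision, job_done
import cv2,numpy as np
f=vision.grab_frame("wrist");g=vision.grab_frame("scene");s=vision.grab_frame("side");print(env.state()["ee_pos"],env.state()["qvel"])
c=lambda i,x,y,w,h,W,H:cv2.resize(i[y:y+h,x:x+w],(W,H),interpolation=cv2.INTER_CUBIC)
cv2.imwrite("pics/f.png",np.hstack([c(g,110,70,200,200,400,400),c(s,170,75,220,220,400,400)]))
E
```

```text
[ 562.7375349  -224.88192312  142.96495713] [ 0.08595349  0.00152013 -0.05849427 -0.01735015 -0.04592998 -0.03784093]
```

View pics/f.png

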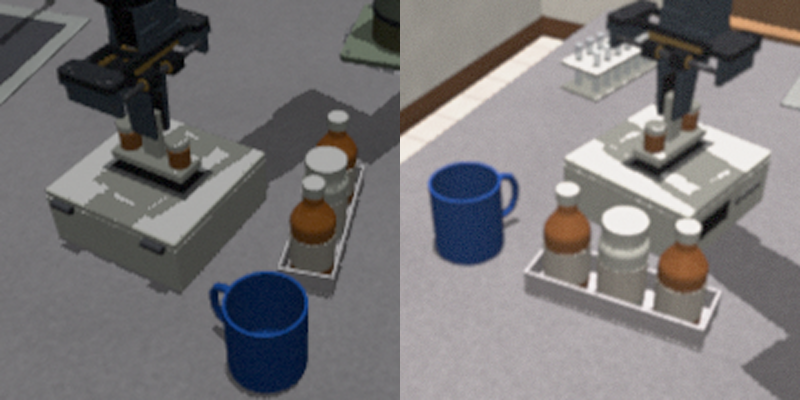

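The carrier is level above the window, the lid is closed, and the bottles and mug are standing where they were. I'm handing in the job.

```bash
python3 -c "
from workcell import env, vision, job_done
print(job_done())"
```

```text
the job is handed in; nothing more can be done
None
```

I closed the lid and handed the job in at about 20.5 s with the carrier still held about 15 mm above the window, centred to within 1 mm, level and aligned; the bottles and mug look undisturbed.

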